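# Make up the levelling kit and the press kit in the tool store

## Task

Make up two tool kits from the stock on the bench. In the long tray, lay the wide wedge flat and lengthwise in the bigger bay with the narrow wedge squarely on top of it, turned end for end (thick end over thin end) so that the top of the pair is level, and stand the hexagonal spacer upright in the smaller bay; in the square tray, put the tall sleeve over the post, right down on the tray floor, and stand the flanged driver on its flange in the bay without a post. The flat collar belongs to neither kit: leave it where it lies.

Things in the scene. Friction and masses are not known exactly. Their poses are not given: they have to be found in the camera images.
- long_tray: Low grey tray, dark floor, fixed, 215 (x) x 130 (y) mm, at the left or right. Origin: centre of its underside. Floor 4 mm thick; walls and divider 5 mm thick, their tops 14 mm above the bench. The divider across it, at x = +30 mm, makes a bigger bay (inside 130 x 120 mm, centre x = -37.5, y = 0 mm) and a smaller bay (inside 70 x 120 mm, centre x = +67.5, y = 0 mm).
- square_tray: Low grey tray, dark floor, fixed, 160 x 160 mm, on the other side. Origin: centre of its underside. Floor 4 mm thick; walls and divider 5 mm thick, their tops 14 mm above the bench. The divider along its x axis makes two bays (inside 150 x 72.5 mm, centres x = 0, y = +39 and -39 mm). A fixed post, 12 mm thick, its top 30 mm above the bench, stands at x = 0, y = +39 mm.
- wide_wedge_c (a point): Steel wedge 90 mm long, 50 mm wide, lying on its flat underside; its top slopes from 24 mm thick at one end to 12 mm at the other (18 mm mid-length), with a dark 12 mm hole near the thin end. The point is its centre, 9 mm above the underside. Its x axis runs lengthwise from thick to thin end, parallel to the sloping top (it dips 0.133 rad as it lies); z is square to the sloping top. About 0.6 kg.
- narrow_wedge_c (a point): Steel wedge like the wide one but 34 mm wide: 90 mm long, flat underside, 24 mm thick at one end, 12 mm at the other (hole). The point is its centre, 9 mm above the underside; axes as for the wide wedge (x from thick to thin end, z square to the sloping top). Laid end for end on the wide wedge, its top is level, 36 mm above the floor under the pair. About 0.4 kg.
- hex_spacer_c (a point): Dark steel hexagonal spacer standing upright: 36 mm across flats, 41.6 mm across corners, 50 mm tall, a small black bore in its top. The point is its centre, 25 mm above its underside; z is up, and its x axis is square to one pair of flats (other flats every 60 degrees). About 0.35 kg.
- sleeve_c (a point): Tall steel sleeve (open tube) standing on end: 48 mm outside, 34 mm bore, 45 mm tall. The point is its centre, 22.5 mm above its underside; z along the bore. About 0.25 kg.
- driver_c (a point): Aluminium bushing driver standing on its round flange: flange 48 mm diameter and 12 mm thick, with a round stem 24 mm in diameter above it, 60 mm tall in all. The point is on the axis half-way up, 30 mm above its underside; z is up along the stem. About 0.16 kg.
- collar_c (a point): Flat steel collar lying on the bench: 60 mm outside, 34 mm bore, only 14 mm tall. Belongs to no kit. The point is its centre, 7 mm above its underside.
There are look-alikes about, which are no part of the job. Leave any blue or yellow look-alike of the part that bears driver_c alone.

How it is judged (in metres and radians):
At the end, for the whole second after the job is handed in: Wide wedge flat and lengthwise (19 deg) in the bigger bay; narrow wedge on it end for end, centres within 12 mm, top level to 3 deg, lengths aligned to 11 deg; hex spacer upright in the smaller bay; sleeve upright round the post, on the floor; driver upright in the other bay. All at rest (x of wide_wedge_c in the frame of long_tray between -0.06 and -0.015 m and y of wide_wedge_c in the frame of long_tray between -0.038 and 0.038 m and z of wide_wedge_c in the frame of long_tray between 0.01 and 0.0165 m and angle between wide_wedge_c's own z axis and vertical below 0.18 rad and angle between the x axis of wide_wedge_c and the x axis of long_tray, either way round below 0.36 rad and horizontal distance between narrow_wedge_c and wide_wedge_c below 0.012 m and z of narrow_wedge_c in the frame of long_tray between 0.027 and 0.036 m and angle between narrow_wedge_c's own z axis and vertical below 0.05 rad and angle between the x axis of narrow_wedge_c and the x axis of wide_wedge_c, either way round below 0.24 rad and x of hex_spacer_c in the frame of long_tray between 0.045 and 0.09 m and y of hex_spacer_c in the frame of long_tray between -0.048 and 0.048 m and z of hex_spacer_c in the frame of long_tray between 0.025 and 0.033 m and angle between each of hex_spacer_c, sleeve_c, driver_c's own z axis and vertical below 0.08 rad and x of sleeve_c in the frame of square_tray between -0.014 and 0.014 m and y of sleeve_c in the frame of square_tray between 0.025 and 0.053 m and z of sleeve_c in the frame of square_tray between 0.023 and 0.03 m and x of driver_c in the frame of square_tray between -0.056 and 0.056 m and y of driver_c in the frame of square_tray between -0.056 and -0.022 m and z of driver_c in the frame of square_tray between 0.03 and 0.038 m and linear speed of each of wide_wedge, narrow_wedge, hex_spacer, sleeve, driver below 0.02 m/s); the robot touches nothing.
It fails at once if the flat collar is shifted by more than 30 mm (distance of collar_c from where it was at the start of the episode above 0.03 m).
It also fails if it takes over 128 s, if anything falls off the work surface, if the arm or the gripper's body presses on something with over 40 N, if the wrist force passes 120 N, or if a joint passes its speed limit or range.

## Robot

A 6-joint arm with a two-finger parallel gripper is mounted at the origin on the work surface. World frame = base frame: x ahead of the robot, y to its left, z up, the work surface at z = 0. Lengths are in mm, angles in rad, forces in N, time in s.
With the tool pointing down it reaches from about 300 to 850 mm from the base axis. Payload 5.4 kg.
Tool frame: the origin (TCP) lies midway between the tips of the shut fingers; the grasp point (between the pads) lies 19 mm behind it; z points along the fingers, y is the line along which they close (so a half turn about z gives the same grasp; the last joint's range is limited). The gripper opens to 85 mm and grips with 20 to 120 N. Pads are 22 mm wide; open, the fingers measure 114 mm over their backs; the gripper's body (76 mm by 85 mm) begins 54 mm behind the grasp point. The pads swing forward as they close: fully open they stand 13 mm farther back than shut.
Start: joints at [1.09, 0.158, 1.597, -0, 1.386, -0.21], TCP at [153.824, 554.025, 231.299] pointing down, gripper open.
Joint ranges: [-2.91, 2.91], [-0.94, 2.29], [0.18, 2.7], [-1.29, 4.43], [0.17, 2.64], [-3, 3]. Speed limits (rad/s): [2.57, 2.57, 3.14, 3.14, 3.14, 3.14].

## Interface

Orientations are given as a unit quaternion [x, y, z, w].
In Python, from plant import bot, snapshot gives the robot as it stands. The module is installed in compiled form; this text tells all that it offers.
- The arm moves only by the tool carry_out, never from a script. Its argument "increments" is a list of rows, each a list of 3 entries, a list of its own where there are three numbers: the turn, a rotation vector about the tool's x, y, z as a fraction of full scale, then the shift along the tool's x, y, z as a fraction of full scale, then the opening, from -1 (shut) to 1 (fully open). In form: [[[ax, ay, az], [x, y, z], fingers], ...]. A call has 1 to 20 rows; each row is the pose to reach, as a shift and turn from the pose commanded when the call began, along the tool's axes at that moment; what a row does not reach only later rows make up. Full scale, the value 1, is 250 mm for a shift and 90 degrees for a turn. A row lasts 1/12 s, in which the tool goes at most 41.7 mm and 7.16 degrees, less where a joint would pass 70% of its speed; a pose out of reach is approached as far as the arm can. A call with a number of a shift or a turn outside -1 to 1 is refused whole. A call with a gripper value outside its range is refused whole. The fingers move at their own pace and stop on an object; "newtons" is the grip in N (left out, the last holds). Time passes only in rows, so rows that repeat a pose let the fingers close. It gives the time, the measured TCP pose, the force, the opening and the grip force at its end, in the units of the state.
- bot.get_obs(): the state, without advancing time (a new reading comes with each control period).
- snapshot(name): name is "scene" or "top" or "wrist"; returns a dict with "image" (384x512x3 uint8, red, green, blue), "vertical_fov" (degrees; the focal length in pixels is half the picture's height over the tangent of half this angle, whatever the lens; pixels are square), "cx", "cy" (the principal point, pixels), "k1" (the pictures are not rectified: a ray, as slopes to the right and down, at radius r is drawn at 1 + k1 r^2 times it, then the intrinsics apply), "camera_from_world" (4x4, takes a point from world to camera coordinates). Camera axes: x right, y down, z forward; pixel columns grow to the right and rows downward; lengths in mm; the calibration is good to about 2 mm. A picture is of the moment at which its call begins. There is no depth.
- bot.sign_off(): hands the job in; it is judged then, once.
The state is a dict: "time_s": time; "joint_positions": joint angles; "joint_velocities": joint speeds; "effort": joint torques, N m; "tool_pos": TCP position; "orientation": TCP orientation; "force": force on the tool from outside, world axes, zero at the start; "moment": the same for the moment, N m; "width": opening from 0.0 (shut) to 1.0 (fully open); "gripper_force": force on a finger pad.
Only numpy, scipy, OpenCV 4.12 (cv2) and the standard library are available. Lean on these libraries where they do the work, as an engineer would, in place of code of your own. Each camera call takes 0.05 s, during which the arm holds its last target. There are 200 camera calls.

## Working session

There is one attempt and no reset: what is moved stays moved. The work goes in short steps, Python scripts to look and compute and a tool call to move; the robot and the scene stay as the last step left them, time stands still between calls to the robot, and variables do not carry over. Pictures are saved under pics/ and viewed, at most 15 in all, crops included, and the job is handed in when it is done.

Besides the shell and the picture viewer there is one more tool, called after "Emit:" by a JSON object that holds its "op" and its "data". carry_out: Moves the arm, as the interface text tells. Shift numbers are shares of 250 mm and turn numbers shares of 90 degrees, none past 1 either way. Its arguments: {"type":"object","properties":{"increments":{"type":"array","items":{"type":"array"}},"newtons":{"type":"number"}},"required":["increments"]}

```bash
mkdir -p pics; cat > h.py <<'E'
import numpy as np, cv2
from plant import bot, snapshot
from scipy.spatial.transform import Rotation as R
def K(s):
    f=s["image"].shape[0]/2/np.tan(np.radians(s["vertical_fov"])/2)
    return np.array([[f,0,s["cx"]],[0,f,s["cy"]],[0,0,1.]]), np.array([s["k1"],0,0,0.])
def ground(s,px,z):
    k,d=K(s); n=cv2.undistortPoints(np.array(px,float).reshape(-1,1,2),k,d).reshape(-1,2)
    T=np.array(s["camera_from_world"]); C=-T[:3,:3].T@T[:3,3]
    r=np.c_[n,np.ones(len(n))]@T[:3,:3]
    return C+r*((z-C[2])/r[:,2])[:,None]
def proj(s,P):
    k,d=K(s);T=np.array(s["camera_from_world"])
    return cv2.projectPoints(np.array(P,float).reshape(-1,1,3),cv2.Rodrigues(T[:3,:3])[0],T[:3,3],k,d)[0].reshape(-1,2)
def save(s,n,box=None,scale=1.5):
    im=s["image"]
    if box: im=im[box[1]:box[3],box[0]:box[2]]
    cv2.imwrite(f"pics/{n}.png",cv2.resize(im[:,:,::-1],None,fx=scale,fy=scale,interpolation=cv2.INTER_CUBIC))
E
python3 - <<'E'
from h import *
import pickle
o=bot.get_obs();print(o)
for n in("top","scene"):
    s=snapshot(n);save(s,n+"0");pickle.dump(s,open(n+"0.pkl","wb"))
    print(n,{k:v for k,v in s.items() if k!="image"})
E
```

```text
{'time_s': 0.0, 'joint_positions': array([ 1.08988585e+00,  1.59064827e-01,  1.59826407e+00,  4.36546695e-05,
        1.38620019e+00, -2.10112054e-01]), 'joint_velocities': array([ 3.81629132e-04,  1.96524296e-04, -2.00247732e-03,  4.84050687e-04,
        8.01715518e-04,  8.96968739e-05]), 'effort': array([ 4.03462957e-05, -3.96001017e+01, -3.31432915e+01, -2.27249084e-04,
        8.48039315e-03,  4.95895250e-06]), 'tool_pos': array([153.53790087, 553.48738474, 230.29209928]), 'orientation': array([ 1.34989808e-01,  9.90846514e-01, -9.03729455e-04, -3.48097403e-04]), 'force': array([-0.11257593,  0.0443662 , -0.83756472]), 'moment': array([ 0.00208316, -0.06846449,  0.02298475]), 'gripper_force': 0.0, 'width': 1.0011947775603443}
top {'vertical_fov': 44.17749145155206, 'cx': 249.91059710912901, 'cy': 186.8954566557338, 'k1': -0.018393992111321023, 'camera_from_world': array([[ 2.63027080e-02, -9.99464774e-01, -1.94508057e-02,
         3.12485490e+00],
       [-9.94013579e-01, -2.40852915e-02, -1.06568774e-01,
         5.84935090e+02],
       [ 1.06043257e-01,  2.21374123e-02, -9.94115065e-01,
         1.14560171e+03],
       [ 0.00000000e+00,  0.00000000e+00,  0.00000000e+00,
         1.00000000e+00]])}
scene {'vertical_fov': 44.61942054297189, 'cx': 256.85975829260815, 'cy': 195.40501514477438, 'k1': -0.12479206633522628, 'camera_from_world': array([[ 3.87912089e-01,  9.21605750e-01, -1.29248917e-02,
        -2.31569803e+02],
       [ 5.03174552e-01, -2.23497935e-01, -8.34783830e-01,
        -2.57737252e+02],
       [-7.72230264e-01,  3.17319263e-01, -5.50426111e-01,
         1.69491754e+03],
       [ 0.00000000e+00,  0.00000000e+00,  0.00000000e+00,
         1.00000000e+00]])}
```

View pics/top0.png

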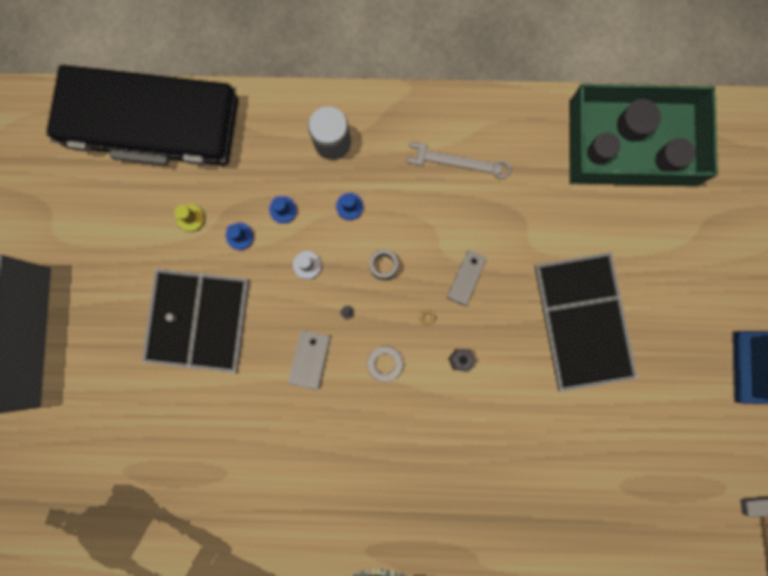

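View pics/scene0.png

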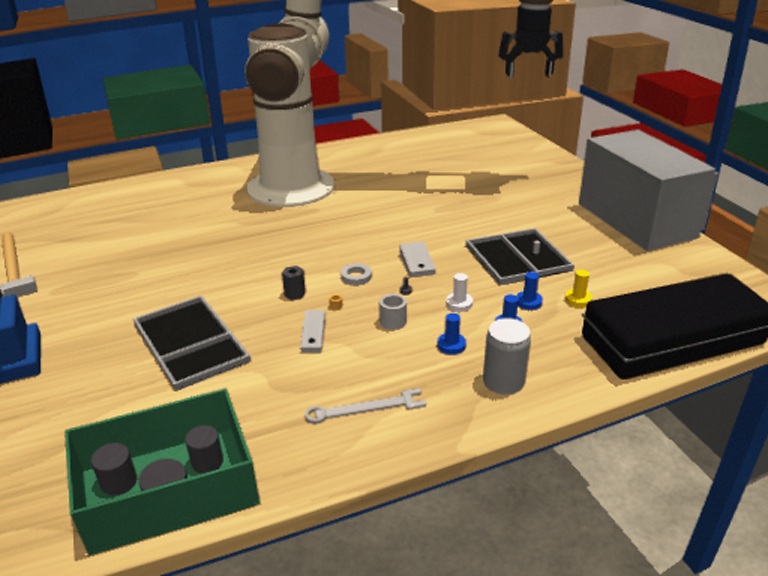

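The top view shows, in displayed pixels:
- square tray at (197,322), with its post at (170,318)
- white driver at (307,264)
- sleeve at (385,264)
- narrow wedge at (467,278), hole end at the top
- wide wedge at (310,360), hole end at the top
- collar at (386,364)
- hex spacer at (462,360)
- long tray at (585,322), divider towards the top

A bolt (347,312) and a nut (428,318) are clutter. The scene view agrees with this.

```bash
python3 - <<'E'
from h import *
import pickle
s=pickle.load(open("top0.pkl","rb"));im=s["image"]
hsv=cv2.cvtColor(im,cv2.COLOR_RGB2HSV);m=(hsv[...,1]<75).astype(np.uint8)
vis=im.copy()
cs,_=cv2.findContours(m,cv2.RETR_EXTERNAL,cv2.CHAIN_APPROX_NONE)
T=np.array(s["camera_from_world"]);print("cam",-T[:3,:3].T@T[:3,3])
H={"sq":(14,131,214),"long":(14,390,214),"drv":(12,205,176),"slv":(45,257,176),"nw":(18,311,185),"ww":(18,206,240),"col":(14,257,242),"hex":(50,308,240),"post":(30,113,212)}
for n,(z,u,v) in H.items():
    for c in cs:
        if cv2.contourArea(c)>20 and cv2.pointPolygonTest(c,(u,v),True)>-4 and cv2.contourArea(c)<20000:
            p=ground(s,c.reshape(-1,2),z)[:,:2].astype(np.float32)
            r=cv2.minAreaRect(p);ce,ra=cv2.minEnclosingCircle(p)
            print(n,z,"area",cv2.contourArea(c),"rect",np.round(r[0],1),np.round(r[1],1),round(r[2],1),"circ",np.round(ce,1),round(ra,1), np.round(cv2.boxPoints(r)).tolist())
            cv2.drawContours(vis,[c],-1,(255,0,0),1)
cv2.imwrite("pics/vis.png",cv2.resize(vis[140:270,80:440,::-1],None,fx=2.2,fy=2.2,interpolation=cv2.INTER_NEAREST))
print(hsv[212,110:118],hsv[176,200:212,:].tolist())
E
```

```text
cam [ 459.86789349   -8.14914285 1201.25651317]
sq 14 area 3933.5 rect [512.3 319.5] [163.  160.7] 85.1 circ [512.2 319. ] 111.6 [[425.0, 245.0], [585.0, 231.0], [599.0, 394.0], [439.0, 408.0]]
long 14 area 4431.5 rect [ 527.9 -333.4] [215.6 132.1] 11.1 circ [ 527.8 -334.1] 124.6 [[409.0, -289.0], [435.0, -419.0], [646.0, -377.0], [621.0, -248.0]]
drv 12 area 287.5 rect [610.6 134.4] [48.8 48.4] 2.0 circ [610.9 134.7] 25.5 [[585.0, 158.0], [587.0, 109.0], [636.0, 111.0], [634.0, 159.0]]
slv 45 area 295.0 rect [611.8   4.6] [47.2 46.8] 1.4 circ [611.    5.1] 25.6 [[588.0, 27.0], [589.0, -19.0], [636.0, -18.0], [635.0, 29.0]]
nw 18 area 466.0 rect [ 595.6 -135. ] [36.  90.5] 67.4 circ [ 596.  -133.8] 47.0 [[547.0, -134.0], [630.0, -169.0], [644.0, -136.0], [561.0, -101.0]]
ww 18 area 722.5 rect [451.9 125.4] [53.3 91.6] 79.5 circ [451.7 125.3] 50.9 [[402.0, 108.0], [492.0, 91.0], [502.0, 143.0], [412.0, 160.0]]
col 14 area 431.5 rect [447.6  -1.8] [57.  57.4] 1.5 circ [448.2  -1.3] 30.3 [[418.0, 26.0], [420.0, -31.0], [477.0, -30.0], [475.0, 28.0]]
hex 50 area 167.5 rect [ 457.2 -126.1] [33.6 38.6] 1.5 circ [ 458.3 -126.1] 19.6 [[440.0, -107.0], [441.0, -146.0], [474.0, -145.0], [474.0, -106.0]]
post 30 area 3933.5 rect [511.6 315.1] [160.8 158.5] 85.1 circ [511.5 314.6] 110.1 [[426.0, 242.0], [584.0, 228.0], [598.0, 388.0], [440.0, 402.0]]
[[ 14  30  92]
 [ 18  30 128]
 [ 17  31 149]
 [ 17  28 148]
 [ 16  26 126]
 [ 18  29  89]
 [ 20  26  59]
 [ 15  33  47]] [[107, 10, 181], [110, 8, 182], [114, 7, 182], [110, 8, 181], [108, 7, 175], [120, 5, 161], [150, 2, 129], [8, 11, 97], [12, 27, 93], [11, 31, 116], [12, 32, 134], [11, 29, 139]]
```

View pics/vis.png

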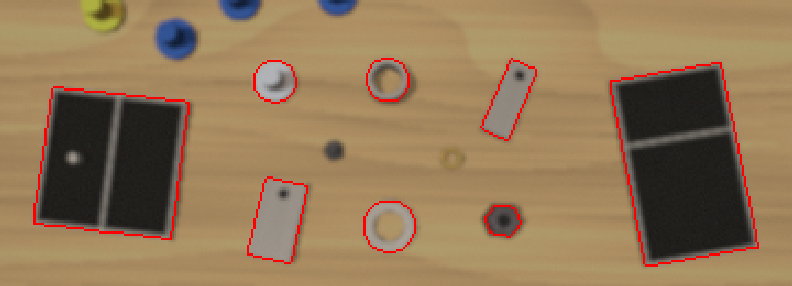

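Each size agrees with its specification (trays 163x161 and 216x132, wedges 91x53 and 90x36, flange 49, sleeve 47). I'm starting with the wide wedge.

```bash
cat >> h.py <<'E'
def pose(psi,tilt=0):
    c,s=np.cos(np.radians(psi)),np.sin(np.radians(psi))
    return R.from_matrix(np.array([[c,s,0],[s,-c,0],[0,0,-1]],float))*R.from_rotvec([0,tilt,0])
def plan(*wps):
    o=bot.get_obs();p0=o["tool_pos"];r0=R.from_quat(o["orientation"])
    x=r0.as_matrix()[:,0];print("t",round(o["time_s"],2),"at",np.round(p0,1),"psi",round(float(np.degrees(np.arctan2(x[1],x[0]))),1),"w",round(o["width"]*85,1),"F",np.round(o["force"],1),"q6",round(o["joint_positions"][5],2))
    for w in wps:
        sh=r0.inv().apply(np.array(w[:3],float)-p0)/250
        tn=(r0.inv()*pose(*w[3:])).as_rotvec()/(np.pi/2)
        print(w,"turn",np.round(tn,3),"shift",np.round(sh,3),"rows",round(max(np.linalg.norm(sh)*6,np.linalg.norm(tn)*12.57),1))
E
python3 - <<'E'
from h import *
plan((300,340,150,169.5),(452,125.4,120,169.5),(452,125.4,0,169.5))
s=__import__("pickle").load(open("top0.pkl","rb"))
print("post",ground(s,[(113.3,212)],30),"driver stem top",ground(s,[(203.5,174.5)],60))
E
```

```text
t 0.1 at [153.6 553.5 230.4] psi 164.5 w 85.2 F [-0.  -0.2 -0.1] q6 -0.21
(300, 340, 150, 169.5) turn [-0.001 -0.    -0.056] shift [-0.793 -0.666  0.322] rows 6.5
(452, 125.4, 120, 169.5) turn [-0.001 -0.    -0.056] shift [-1.608 -1.33   0.443] rows 12.8
(452, 125.4, 0, 169.5) turn [-0.001 -0.    -0.056] shift [-1.609 -1.329  0.923] rows 13.7
post [[513.59894566 356.97600709  30.        ]] driver stem top [[609.25436923 131.22710166  60.        ]]
```

Emit:
{"op": "carry_out", "data": {"increments": [[[0,0,-0.056],[-0.793,-0.666,0.322],1],[[0,0,-0.056],[-0.793,-0.666,0.322],1],[[0,0,-0.056],[-0.793,-0.666,0.322],1],[[0,0,-0.056],[-0.793,-0.666,0.322],1],[[0,0,-0.056],[-0.793,-0.666,0.322],1],[[0,0,-0.056],[-0.793,-0.666,0.322],1],[[0,0,-0.056],[-0.793,-0.666,0.322],1],[[0,0,-0.056],[-0.793,-0.666,0.322],1]]}}

```text
time_s: 0.77
tool_pos: [301.0, 337.0, 148.8]
orientation: [0.094, 0.996, -0.002, -0.001]
force: [0.1, -0.4, -0.5]
width: 1.0
gripper_force: 0.0
```

```bash
python3 - <<'E'
from h import *
plan((452,125.4,120,169.5))
E
```

```text
t 0.77 at [301.  337.  148.8] psi 169.3 w 85.0 F [ 0.1 -0.4 -0.5] q6 -0.81
(452, 125.4, 120, 169.5) turn [-0.002 -0.001 -0.003] shift [-0.751 -0.719  0.116] rows 6.3
```

Emit:
{"op": "carry_out", "data": {"increments": [[[0,0,0],[-0.751,-0.719,0.116],1],[[0,0,0],[-0.751,-0.719,0.116],1],[[0,0,0],[-0.751,-0.719,0.116],1],[[0,0,0],[-0.751,-0.719,0.116],1],[[0,0,0],[-0.751,-0.719,0.116],1],[[0,0,0],[-0.751,-0.719,0.116],1],[[0,0,0],[-0.751,-0.719,0.116],1],[[0,0,0],[-0.751,-0.719,0.116],1],[[0,0,0],[-0.751,-0.719,0.116],1]]}}

```text
time_s: 1.52
tool_pos: [452.0, 130.2, 121.7]
orientation: [0.092, 0.996, 0.0, -0.001]
force: [-0.4, 0.3, -0.1]
width: 0.998
gripper_force: 0.0
```

```bash
python3 - <<'E'
from h import *
s=snapshot("wrist");save(s,"w1")
print(proj(s,[(452,125.4,18),(452,125.4,0)]))
plan((452,125.4,60,169.5),(452,125.4,0,169.5))
E
```

```text
[[246.49506621 188.94907083]
 [246.84591421 182.51042906]]
t 1.57 at [451.6 130.8 121.7] psi 169.6 w 85.0 F [-0.3  0.4  0.6] q6 -1.37
(452, 125.4, 60, 169.5) turn [ 0.    -0.001  0.001] shift [-0.006 -0.021  0.247] rows 1.5
(452, 125.4, 0, 169.5) turn [ 0.    -0.001  0.001] shift [-0.006 -0.021  0.487] rows 2.9
```

View pics/w1.png

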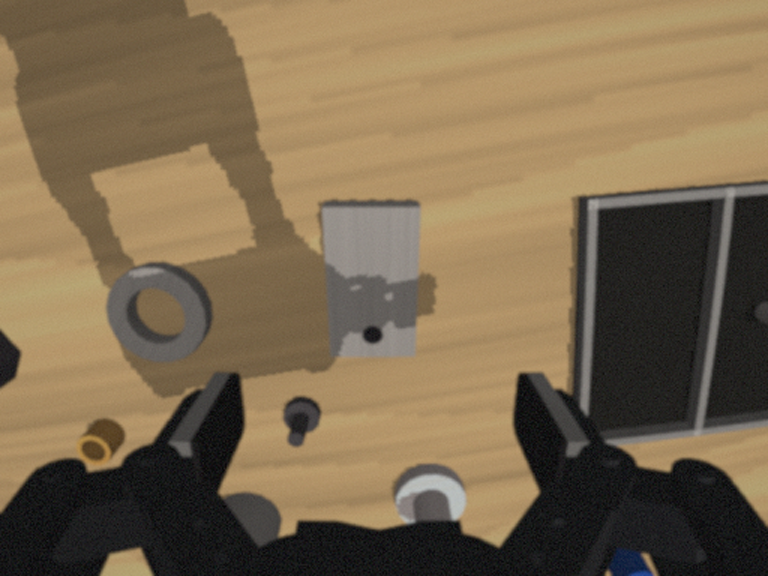

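The wrist view shows the wide wedge centred at about (370,279) displayed, close to the predicted (370,283) and square to the fingers. The path down is clear, so I'm descending.

Emit:
{"op": "carry_out", "data": {"increments": [[[0,0,0],[-0.006,-0.021,0.25],1],[[0,0,0],[-0.006,-0.021,0.36],1],[[0,0,0],[-0.006,-0.021,0.45],1],[[0,0,0],[-0.006,-0.021,0.487],1],[[0,0,0],[-0.006,-0.021,0.487],1],[[0,0,0],[-0.006,-0.021,0.487],1],[[0,0,0],[-0.006,-0.021,0.487],1]]}}

```text
time_s: 2.15
tool_pos: [454.7, 124.9, 2.3]
orientation: [0.091, 0.996, 0.0, 0.002]
force: [1.2, 0.1, 0.3]
width: 1.0
gripper_force: 0.0
```

Emit:
{"op": "carry_out", "data": {"increments": [[[0,0,0],[0,0,0],-1],[[0,0,0],[0,0,0],-1],[[0,0,0],[0,0,0],-1],[[0,0,0],[0,0,0],-1],[[0,0,0],[0,0,0],-1],[[0,0,0],[0,0,0],-1],[[0,0,0],[0,0,0],-1],[[0,0,0],[0,0,0],-1],[[0,0,0],[0,0,0],-1],[[0,0,0],[0,0,0],-1]], "newtons": 80}}

```text
time_s: 2.98
tool_pos: [454.4, 124.6, 1.9]
orientation: [0.091, 0.996, 0.001, 0.001]
force: [-2.1, 1.6, 8.7]
width: 0.562
gripper_force: 84.4
```

Emit:
{"op": "carry_out", "data": {"increments": [[[0,0,0],[0,0,-0.1],-1],[[0,0,0],[0,0,-0.25],-1],[[0,0,0],[0,0,-0.4],-1],[[0,0,0],[0,0,-0.4],-1],[[0,0,0],[0,0,-0.4],-1],[[0,0,0],[0,0,-0.4],-1]]}}

```text
time_s: 3.48
tool_pos: [450.9, 124.1, 98.3]
orientation: [0.091, 0.996, -0.0, -0.002]
force: [-1.2, 0.5, -9.1]
width: 0.564
gripper_force: 88.5
```

```bash
python3 - <<'E'
from h import *
plan((480,-100,100,180),(491.1,-340.6,100,191.1),(491.1,-340.6,7,191.1))
E
```

```text
t 3.48 at [450.9 124.1  98.3] psi 169.5 w 47.9 F [-1.2  0.5 -9.1] q6 -1.38
(480, -100, 100, 180) turn [-0.    -0.002 -0.116] shift [-0.278 -0.86  -0.007] rows 5.4
(491.1, -340.6, 100, 191.1) turn [-0.    -0.002 -0.24 ] shift [-0.497 -1.799 -0.007] rows 11.2
(491.1, -340.6, 7, 191.1) turn [-0.    -0.002 -0.24 ] shift [-0.498 -1.798  0.365] rows 11.4
```

Emit:
{"op": "carry_out", "data": {"increments": [[[0,0,-0.116],[-0.278,-0.86,0],-1],[[0,0,-0.116],[-0.278,-0.86,0],-1],[[0,0,-0.116],[-0.278,-0.86,0],-1],[[0,0,-0.116],[-0.278,-0.86,0],-1],[[0,0,-0.116],[-0.278,-0.86,0],-1],[[0,0,-0.116],[-0.278,-0.86,0],-1],[[0,0,-0.116],[-0.278,-0.86,0],-1],[[0,0,-0.116],[-0.278,-0.86,0],-1]]}}

```text
time_s: 4.15
tool_pos: [479.8, -100.2, 97.1]
orientation: [0.002, 1.0, 0.001, -0.003]
force: [-0.5, 1.3, -7.4]
width: 0.564
gripper_force: 88.6
```

```bash
python3 - <<'E'
from h import *
plan((491.1,-340.6,60,191.1),(491.1,-340.6,7,191.1))
E
```

```text
t 4.15 at [ 479.8 -100.2   97.1] psi 179.8 w 48.0 F [-0.5  1.3 -7.4] q6 -2.02
(491.1, -340.6, 60, 191.1) turn [ 0.002 -0.003 -0.126] shift [-0.05  -0.962  0.145] rows 5.8
(491.1, -340.6, 7, 191.1) turn [ 0.002 -0.003 -0.126] shift [-0.051 -0.963  0.357] rows 6.2
```

Emit:
{"op": "carry_out", "data": {"increments": [[[0,0,-0.126],[-0.05,-0.963,0.05],-1],[[0,0,-0.126],[-0.05,-0.963,0.05],-1],[[0,0,-0.126],[-0.05,-0.963,0.1],-1],[[0,0,-0.126],[-0.05,-0.963,0.145],-1],[[0,0,-0.126],[-0.05,-0.963,0.145],-1],[[0,0,-0.126],[-0.05,-0.963,0.145],-1],[[0,0,-0.126],[-0.05,-0.963,0.145],-1],[[0,0,-0.126],[-0.05,-0.963,0.145],-1],[[0,0,-0.126],[-0.05,-0.963,0.145],-1],[[0,0,-0.126],[-0.05,-0.963,0.145],-1]]}}

```text
time_s: 4.98
tool_pos: [494.0, -337.9, 62.5]
orientation: [-0.099, 0.995, 0.001, -0.001]
force: [-0.3, -0.2, -6.7]
width: 0.562
gripper_force: 88.9
```

```bash
python3 - <<'E'
from h import *
plan((493.1,-340.2,25,191.1),(493.1,-340.2,6.5,191.1))
s=snapshot("wrist");save(s,"w2")
E
```

```text
t 4.98 at [ 494.  -337.9   62.5] psi -168.6 w 47.7 F [-0.3 -0.2 -6.7] q6 -2.57
(493.1, -340.2, 25, 191.1) turn [ 0.002 -0.001  0.003] shift [ 0.005 -0.009  0.15 ] rows 0.9
(493.1, -340.2, 6.5, 191.1) turn [ 0.002 -0.001  0.003] shift [ 0.005 -0.009  0.224] rows 1.3
```

View pics/w2.png

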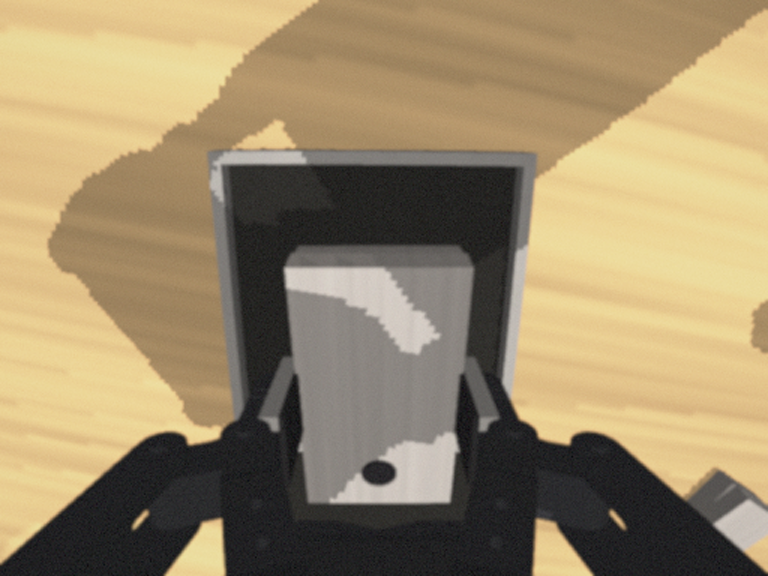

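The wedge is held square and centred over the bigger bay (bay outline x 210–535, wedge 285–475). I'm lowering and releasing it.

Emit:
{"op": "carry_out", "data": {"increments": [[[0,0,0],[0.005,-0.009,0.12],-1],[[0,0,0],[0.005,-0.009,0.18],-1],[[0,0,0],[0.005,-0.009,0.21],-1],[[0,0,0],[0.005,-0.009,0.224],-1],[[0,0,0],[0.005,-0.009,0.224],-1],[[0,0,0],[0.005,-0.009,0.224],-1]]}}

```text
time_s: 5.53
tool_pos: [494.4, -343.3, 8.9]
orientation: [-0.099, 0.995, -0.001, 0.001]
force: [0.2, 0.1, -5.7]
width: 0.564
gripper_force: 88.8
```

Emit:
{"op": "carry_out", "data": {"increments": [[[0,0,0],[0,0,0],0.5],[[0,0,0],[0,0,0],0.5],[[0,0,0],[0,0,0],0.5],[[0,0,0],[0,0,0],0.5],[[0,0,0],[0,0,-0.1],0.5],[[0,0,0],[0,0,-0.25],0.5],[[0,0,0],[0,0,-0.4],0.5],[[0,0,0],[0,0,-0.4],0.5],[[0,0,0],[0,0,-0.4],0.5],[[0,0,0],[0,0,-0.4],0.5]]}}

```text
time_s: 6.37
tool_pos: [493.7, -343.1, 108.1]
orientation: [-0.098, 0.995, -0.0, 0.0]
force: [-0.7, -0.4, -0.3]
width: 0.751
gripper_force: 0.0
```

```bash
python3 - <<'E'
from h import *
plan((596,-135,120,157.4),(596,-135,4,157.4))
s=snapshot("wrist");save(s,"w3")
m=(s["image"].min(2)>95)&(s["image"].max(2).astype(int)-s["image"].min(2)<40)
E
```

```text
t 6.37 at [ 493.7 -343.1  108.1] psi -168.7 w 63.9 F [-0.7 -0.4 -0.3] q6 -2.58
(596, -135, 120, 157.4) turn [-0.     0.     0.377] shift [-0.565  0.736 -0.048] rows 5.6
(596, -135, 4, 157.4) turn [-0.     0.     0.377] shift [-0.564  0.736  0.416] rows 6.1
```

View pics/w3.png

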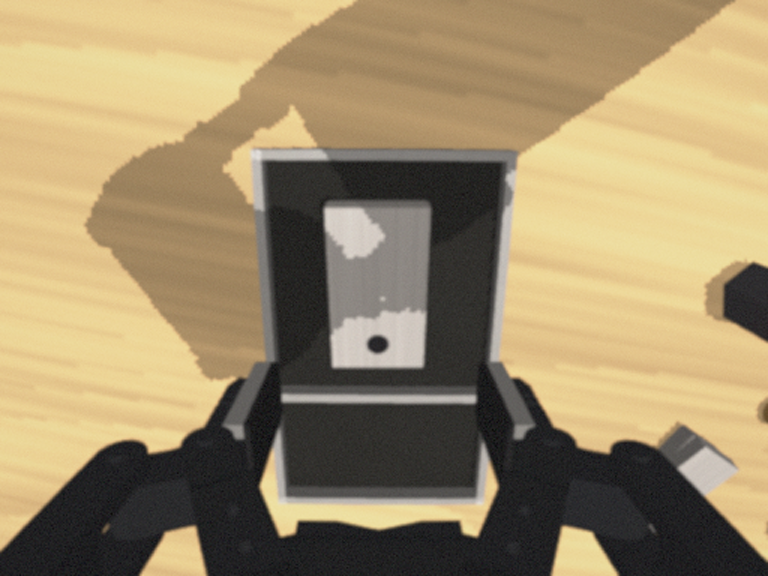

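The wide wedge lies flat and square in the bigger bay (corners about (324,205), (432,203), (425,367), (333,368) displayed). Next is the narrow wedge.

Emit:
{"op": "carry_out", "data": {"increments": [[[0,0,0.1],[-0.565,0.736,-0.048],0.8],[[0,0,0.2],[-0.565,0.736,-0.048],0.8],[[0,0,0.3],[-0.565,0.736,-0.048],0.8],[[0,0,0.377],[-0.565,0.736,-0.048],0.8],[[0,0,0.377],[-0.565,0.736,-0.048],0.8],[[0,0,0.377],[-0.565,0.736,-0.048],0.8],[[0,0,0.377],[-0.565,0.736,-0.048],0.8],[[0,0,0.377],[-0.565,0.736,-0.048],0.8],[[0,0,0.377],[-0.565,0.736,-0.048],0.8],[[0,0,0.377],[-0.565,0.736,-0.048],0.8]]}}

```text
time_s: 7.25
tool_pos: [595.1, -135.9, 118.8]
orientation: [0.197, 0.98, 0.0, -0.001]
force: [-0.5, -0.2, -0.0]
width: 0.9
gripper_force: 0.0
```

```bash
python3 - <<'E'
from h import *
s=snapshot("wrist");save(s,"w4")
print(proj(s,[(596,-135,18)])*1.5)
plan((596,-135,120,157.4),(596,-135,4,157.4))
E
```

```text
[[380.62561736 284.56965152]]
t 7.3 at [ 595.2 -136.1  119. ] psi 157.3 w 76.6 F [-0.8 -0.8  0.6] q6 -1.6
(596, -135, 120, 157.4) turn [-0.    -0.001 -0.001] shift [-0.001  0.005 -0.004] rows 0.0
(596, -135, 4, 157.4) turn [-0.    -0.001 -0.001] shift [-0.002  0.005  0.46 ] rows 2.8
```

View pics/w4.png

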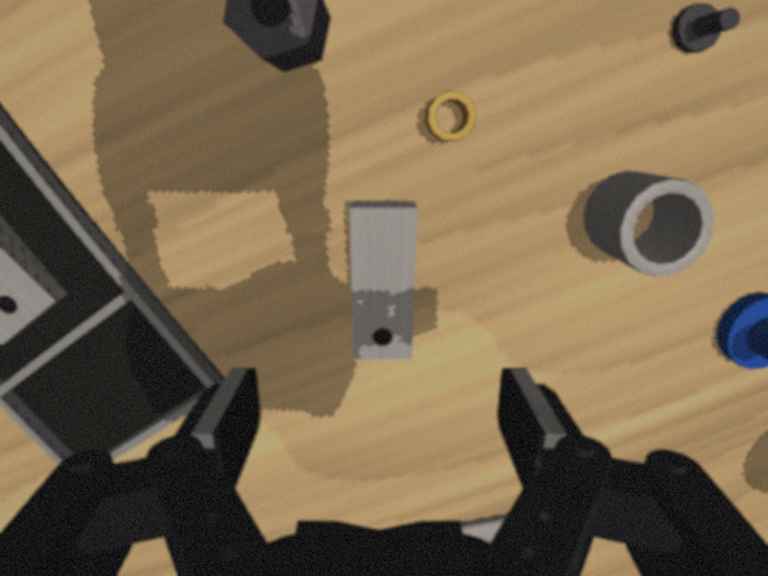

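The narrow wedge is centred at (383,281) against a predicted (381,285), and it's square. I'll grip it about 7 mm up so the fingertips clear the wide wedge when I stack it.

Emit:
{"op": "carry_out", "data": {"increments": [[[0,0,0],[0,0.005,0.25],0.6],[[0,0,0],[0,0.005,0.36],0.6],[[0,0,0],[0,0.005,0.42],0.6],[[0,0,0],[0,0.005,0.448],0.6],[[0,0,0],[0,0.005,0.448],0.6],[[0,0,0],[0,0.005,0.448],0.6],[[0,0,0],[0,0.005,0.448],0.6]]}}

```text
time_s: 7.88
tool_pos: [598.4, -135.0, 10.4]
orientation: [0.196, 0.981, -0.001, 0.002]
force: [0.5, -0.3, 0.6]
width: 0.8
gripper_force: 0.0
```

Emit:
{"op": "carry_out", "data": {"increments": [[[0,0,0],[0,0,0],-1],[[0,0,0],[0,0,0],-1],[[0,0,0],[0,0,0],-1],[[0,0,0],[0,0,0],-1],[[0,0,0],[0,0,0],-1],[[0,0,0],[0,0,0],-1],[[0,0,0],[0,0,0],-1],[[0,0,0],[0,0,0],-1],[[0,0,0],[0,0,0],-1],[[0,0,0],[0,0,0],-1]], "newtons": 80}}

```text
time_s: 8.72
tool_pos: [597.5, -134.3, 9.6]
orientation: [0.196, 0.981, -0.0, 0.001]
force: [-2.3, 0.7, 6.2]
width: 0.372
gripper_force: 79.9
```

Emit:
{"op": "carry_out", "data": {"increments": [[[0,0,0],[0,0,-0.1],-1],[[0,0,0],[0,0,-0.25],-1],[[0,0,0],[0,0,-0.4],-1],[[0,0,0],[0,0,-0.4],-1],[[0,0,0],[0,0,-0.4],-1],[[0,0,0],[0,0,-0.4],-1]]}}

```text
time_s: 9.22
tool_pos: [595.2, -133.1, 106.2]
orientation: [0.196, 0.981, 0.0, -0.001]
force: [-0.1, 0.6, -5.8]
width: 0.366
gripper_force: 81.6
```

```bash
python3 - <<'E'
from h import *
plan((550,-230,110,85),(491,-341,110,11.1))
s=snapshot("wrist");save(s,"w5")
s=snapshot("top");save(s,"t1")
E
```

```text
t 9.22 at [ 595.2 -133.1  106.2] psi 157.4 w 31.1 F [-0.1  0.6 -5.8] q6 -1.59
(550, -230, 110, 85) turn [-0.001 -0.002  0.804] shift [ 0.018 -0.427 -0.015] rows 10.1
(491, -341, 110, 11.1) turn [-2.000e-03 -1.000e-03  1.625e+00] shift [ 0.065 -0.928 -0.015] rows 20.4
```

View pics/w5.png

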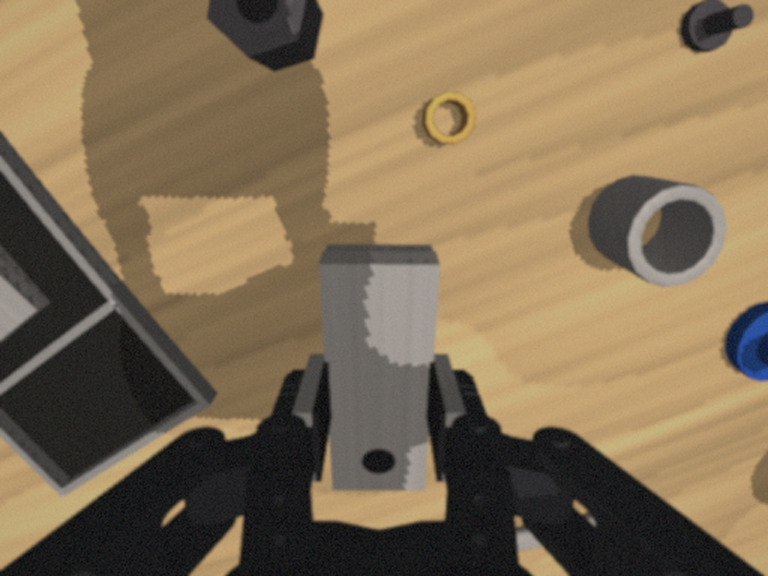

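Emit:
{"op": "carry_out", "data": {"increments": [[[0,0,0.08],[0.018,-0.05,-0.02],-1],[[0,0,0.16],[0.018,-0.1,-0.02],-1],[[0,0,0.24],[0.018,-0.15,-0.02],-1],[[0,0,0.32],[0.018,-0.2,-0.02],-1],[[0,0,0.4],[0.018,-0.25,-0.02],-1],[[0,0,0.48],[0.018,-0.3,-0.02],-1],[[0,0,0.56],[0.018,-0.35,-0.02],-1],[[0,0,0.64],[0.018,-0.4,-0.02],-1],[[0,0,0.72],[0.018,-0.427,-0.02],-1],[[0,0,0.8],[0.018,-0.427,-0.02],-1],[[0,0,0.804],[0.018,-0.427,-0.02],-1],[[0,0,0.804],[0.018,-0.427,-0.02],-1],[[0,0,0.804],[0.018,-0.427,-0.02],-1]]}}

```text
time_s: 10.4
tool_pos: [550.7, -229.9, 111.5]
orientation: [0.736, 0.677, -0.0, -0.001]
force: [-0.1, -0.2, -4.4]
width: 0.369
gripper_force: 81.6
```

```bash
python3 - <<'E'
from h import *
s=snapshot("wrist");o=bot.get_obs()
def mat(r,p): M=np.eye(4);M[:3,:3]=r.as_matrix();M[:3,3]=p;return M
X=np.array(s["camera_from_world"])@mat(R.from_quat(o["orientation"]),o["tool_pos"])
np.save("X.npy",X)
s["camera_from_world"]=X@np.linalg.inv(mat(R.from_quat([-.098,.995,0,0]),[493.7,-343.1,108.1]))
a=ground(s,np.array([(324,205),(432,203)])/1.5,28);b=ground(s,np.array([(425,367),(333,368)])/1.5,16)
P=np.r_[a,b];print(np.round(P,1));c=P.mean(0)[:2];d=(b-a).mean(0) if 0 else b.mean(0)-a.mean(0)
yaw=np.arctan2(d[1],d[0]);print("wide",c,"yaw",np.degrees(yaw),"len",np.hypot(d[0],d[1]))
q=pose(11.1,-0.133);print(q.apply([1,0,0]))
t=np.r_[491.9,-343.8,32]-q.apply([1.5,0,.6]);print("tcp",t)
plan((*t[:2],110,11.1,-0.133),(*t[:2],60,11.1,-0.133))
E
```

```text
[[ 454.  -377.2   28. ]
 [ 443.2 -327.8   28. ]
 [ 533.6 -309.    16. ]
 [ 544.2 -358.8   16. ]]
wide [ 493.74836158 -343.19669787] yaw 11.621729932763808 len 92.13078090300809
[ 0.97262641  0.19082171 -0.13260824]
tcp [ 490.51913689 -344.07091457   32.79361348]
t 10.45 at [ 550.9 -229.9  111.9] psi 85.2 w 31.0 F [ 0.8 -0.2 -4.8] q6 -0.51
(np.float64(490.5191368854686), np.float64(-344.07091457224504), 110, 11.1, -0.133) turn [ 0.054 -0.072  0.822] shift [-0.475 -0.202  0.007] rows 10.4
(np.float64(490.5191368854686), np.float64(-344.07091457224504), 60, 11.1, -0.133) turn [ 0.054 -0.072  0.822] shift [-0.475 -0.202  0.207] rows 10.4
```

Emit:
{"op": "carry_out", "data": {"increments": [[[0,0,0.08],[-0.05,-0.02,0],-1],[[0,0,0.16],[-0.1,-0.05,0],-1],[[0,0,0.24],[-0.15,-0.07,0],-1],[[0,0,0.32],[-0.2,-0.1,0],-1],[[0,0,0.4],[-0.25,-0.12,0],-1],[[0,0,0.48],[-0.3,-0.14,0],-1],[[0.02,-0.02,0.56],[-0.35,-0.16,0],-1],[[0.03,-0.04,0.64],[-0.4,-0.18,0],-1],[[0.04,-0.06,0.72],[-0.45,-0.2,0],-1],[[0.054,-0.072,0.8],[-0.471,-0.2,0],-1],[[0.054,-0.072,0.82],[-0.471,-0.2,0.05],-1],[[0.054,-0.072,0.82],[-0.471,-0.2,0.1],-1],[[0.054,-0.072,0.82],[-0.471,-0.2,0.16],-1],[[0.054,-0.072,0.82],[-0.471,-0.2,0.16],-1],[[0.054,-0.072,0.82],[-0.471,-0.2,0.16],-1],[[0.054,-0.072,0.82],[-0.471,-0.2,0.16],-1]]}}

```text
time_s: 11.78
tool_pos: [491.4, -343.4, 73.0]
orientation: [0.993, 0.097, -0.065, 0.006]
force: [0.2, 1.0, -5.3]
width: 0.368
gripper_force: 81.6
```

```bash
python3 - <<'E'
from h import *
s=snapshot("wrist");save(s,"w6")
plan((491.4,-343.8,40,11.4,-0.133),(491.4,-343.8,33,11.4,-0.133))
E
```

```text
t 11.83 at [ 491.8 -343.8   73.7] psi 11.2 w 31.2 F [-0.2  0.7 -5. ] q6 0.67
(491.4, -343.8, 40, 11.4, -0.133) turn [ 0.    -0.001 -0.003] shift [ 0.016 -0.     0.134] rows 0.8
(491.4, -343.8, 33, 11.4, -0.133) turn [ 0.    -0.001 -0.003] shift [ 0.02  -0.     0.161] rows 1.0
```

View pics/w6.png

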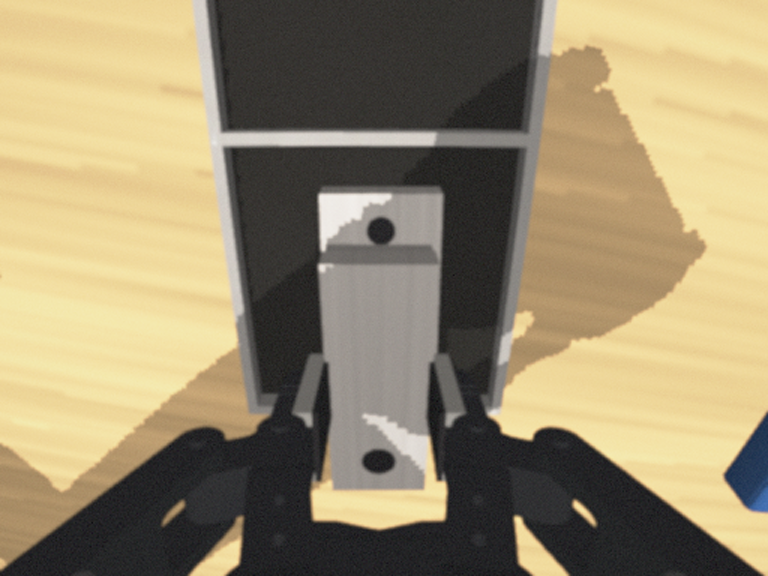

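The narrow wedge is held, tilted, and lined up with the wide wedge (holes at (380,230) and (378,461)). I'm lowering it now.

Emit:
{"op": "carry_out", "data": {"increments": [[[0,0,0],[0.012,0,0.08],-1],[[0,0,0],[0.016,0,0.12],-1],[[0,0,0],[0.018,0,0.14],-1],[[0,0,0],[0.02,0,0.15],-1],[[0,0,0],[0.02,0,0.155],-1],[[0,0,0],[0.02,0,0.155],-1],[[0,0,0],[0.02,0,0.155],-1],[[0,0,0],[0.02,0,0.155],-1]]}}

```text
time_s: 12.5
tool_pos: [491.5, -344.0, 34.5]
orientation: [0.993, 0.097, -0.065, 0.007]
force: [0.3, 0.2, -4.6]
width: 0.368
gripper_force: 81.6
```

Emit:
{"op": "carry_out", "data": {"increments": [[[0,0,0],[0,0,0.004],-1],[[0,0,0],[0,0,0.008],-1],[[0,0,0],[0,0,0.008],-1],[[0,0,0],[0,0,0.008],-1]]}}

```text
time_s: 12.83
tool_pos: [491.2, -343.9, 32.2]
orientation: [0.993, 0.097, -0.065, 0.007]
force: [0.3, -0.1, -2.3]
width: 0.366
gripper_force: 81.8
```

Weight is starting to transfer, so I'll go down one more small step, release, and retreat along the tool axis.

Emit:
{"op": "carry_out", "data": {"increments": [[[0,0,0],[0,0,0.003],-1],[[0,0,0],[0,0,0.005],-1],[[0,0,0],[0,0,0.005],-1],[[0,0,0],[0,0,0.005],-1]]}}

```text
time_s: 13.17
tool_pos: [491.2, -343.9, 32.2]
orientation: [0.993, 0.097, -0.065, 0.007]
force: [-2.0, 2.2, 5.9]
width: 0.37
gripper_force: 82.8
```

Emit:
{"op": "carry_out", "data": {"increments": [[[0,0,0],[0,0,0],0.3],[[0,0,0],[0,0,0],0.3],[[0,0,0],[0,0,0],0.3],[[0,0,0],[0,0,0],0.3],[[0,0,0],[0,0,-0.08],0.3],[[0,0,0],[0,0,-0.2],0.3],[[0,0,0],[0,0,-0.35],0.3],[[0,0,0],[0,0,-0.35],0.3],[[0,0,0],[0,0,-0.35],0.3],[[0,0,0],[0,0,-0.35],0.3]]}}

```text
time_s: 14.0
tool_pos: [501.9, -341.3, 117.0]
orientation: [0.993, 0.097, -0.066, 0.006]
force: [0.1, 0.3, -0.5]
width: 0.652
gripper_force: 0.0
```

```bash
python3 - <<'E'
from h import *
s=snapshot("wrist");a=cv2.resize(s["image"],None,fx=1,fy=1)
t=snapshot("scene");b=cv2.resize(t["image"][190:280,70:190],(512,384),interpolation=cv2.INTER_CUBIC)
cv2.imwrite("pics/c7.png",cv2.resize(np.hstack([a,b])[:,:,::-1],(800,300)))
plan((457.5,-126,120,0),(457.5,-126,120,180),(457.5,-126,60,90))
E
```

```text
t 14.1 at [ 501.  -340.6  115.5] psi 11.1 w 54.9 F [-0.1 -0.4 -1.1] q6 0.67
(457.5, -126, 120, 0) turn [0.007 0.085 0.123] shift [-0.008 -0.876 -0.015] rows 5.3
(457.5, -126, 120, 180) turn [-0.126  0.01  -1.873] shift [-0.008 -0.876 -0.015] rows 23.6
(457.5, -126, 60, 90) turn [-0.06   0.07  -0.875] shift [ 0.024 -0.875  0.223] rows 11.1
```

View pics/c7.png

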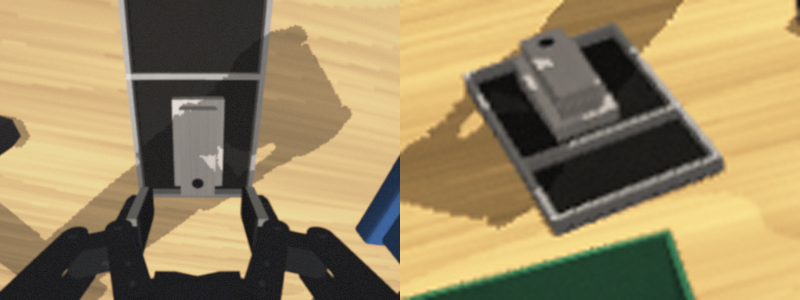

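The narrow wedge sits end for end on the wide one and its top looks level. Next is the hex spacer.

```bash
python3 - <<'E'
from h import *
plan((457.5,-126,130,30))
E
```

```text
t 14.1 at [ 501.  -340.6  115.5] psi 11.1 w 54.9 F [-0.1 -0.4 -1.1] q6 0.67
(457.5, -126, 130, 30) turn [-0.016  0.084 -0.21 ] shift [-0.013 -0.876 -0.055] rows 5.3
```

Emit:
{"op": "carry_out", "data": {"increments": [[[-0.016,0.084,-0.21],[-0.013,-0.876,-0.055],0.6],[[-0.016,0.084,-0.21],[-0.013,-0.876,-0.055],0.6],[[-0.016,0.084,-0.21],[-0.013,-0.876,-0.055],0.6],[[-0.016,0.084,-0.21],[-0.013,-0.876,-0.055],0.6],[[-0.016,0.084,-0.21],[-0.013,-0.876,-0.055],0.6],[[-0.016,0.084,-0.21],[-0.013,-0.876,-0.055],0.6],[[-0.016,0.084,-0.21],[-0.013,-0.876,-0.055],0.6],[[-0.016,0.084,-0.21],[-0.013,-0.876,-0.055],0.6],[[-0.016,0.084,-0.21],[-0.013,-0.876,-0.055],0.6]]}}

```text
time_s: 14.85
tool_pos: [458.6, -127.8, 130.9]
orientation: [0.966, 0.259, 0.001, 0.002]
force: [-0.1, -0.2, 0.5]
width: 0.802
gripper_force: 0.0
```

```bash
python3 - <<'E'
from h import *
t=snapshot("top")
im=t["image"];hsv=cv2.cvtColor(im,cv2.COLOR_RGB2HSV)
m=((hsv[...,2]>85)&(hsv[...,1]<60)).astype(np.uint8)
# narrow pair region in top
p=proj(t,[(493,-343.5,40)])[0];print("pair px",p)
cs,_=cv2.findContours(m,cv2.RETR_EXTERNAL,cv2.CHAIN_APPROX_NONE)
s=snapshot("wrist");save(s,"w8")
print(proj(s,[(457.5,-126,50)])*1.5)
g=cv2.cvtColor(s["image"],cv2.COLOR_RGB2HSV)
c0=proj(s,[(457.5,-126,50)])[0]
mm=((g[...,1]<60)&(g[...,2]<120)).astype(np.uint8)
cs,_=cv2.findContours(mm,cv2.RETR_EXTERNAL,cv2.CHAIN_APPROX_NONE)
for c in cs:
    if cv2.contourArea(c)>300: 
        q=ground(s,c.reshape(-1,2),50)[:,:2].astype(np.float32);print(cv2.contourArea(c),cv2.pointPolygonTest(c,(float(c0[0]),float(c0[1])),False),cv2.minAreaRect(q))
np.savez("s8.npz",im=s["image"],T=s["camera_from_world"])
cr=im[int(p[1])-45:int(p[1])+45,int(p[0])-60:int(p[0])+60]
cv2.imwrite("pics/c8.png",np.hstack([cv2.resize(s["image"],(400,300)),cv2.resize(cr,(400,300),interpolation=cv2.INTER_CUBIC)])[:,:,::-1])
plan((457.5,-126,130,30))
E
```

```text
pair px [397.10037347 227.48495091]
[[372.77490615 295.66087561]]
2232.5 1.0 ((464.0777282714844, -124.71200561523438), (48.77280044555664, 35.143707275390625), 25.40449333190918)
4431.5 -1.0 ((582.8642578125, -270.4300231933594), (61.59861755371094, 66.85973358154297), 11.001962661743164)
40909.5 -1.0 ((407.55242919921875, -166.29061889648438), (289.0403137207031, 535.2696533203125), 29.539464950561523)
t 14.95 at [ 458.6 -128.1  131. ] psi 30.0 w 67.9 F [-0.9  0.1 -0.3] q6 0.52
(457.5, -126, 130, 30) turn [ 0.002 -0.    -0.001] shift [ 0.    -0.009  0.004] rows 0.1
```

View pics/c8.png

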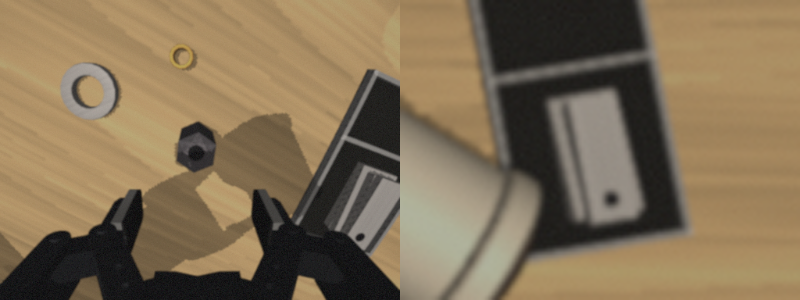

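The spacer sits under the gripper with a pair of flats facing the pads (bore at (196,153) in the left image). The right image confirms the wedge pair is aligned. I'm grasping the spacer.

Emit:
{"op": "carry_out", "data": {"increments": [[[0,0,0.02],[0,-0.009,0.2],0.6],[[0,0,0.02],[0,-0.009,0.34],0.6],[[0,0,0.02],[0,-0.009,0.42],0.6],[[0,0,0.02],[0,-0.009,0.45],0.6],[[0,0,0.02],[0,-0.009,0.45],0.6],[[0,0,0.02],[0,-0.009,0.45],0.6],[[0,0,0.02],[0,-0.009,0.45],0.6]]}}

```text
time_s: 15.53
tool_pos: [459.4, -126.5, 20.7]
orientation: [0.97, 0.244, 0.002, 0.003]
force: [-0.0, -0.4, 0.1]
width: 0.802
gripper_force: 0.0
```

Emit:
{"op": "carry_out", "data": {"increments": [[[0,0,0],[0,0,0],-1],[[0,0,0],[0,0,0],-1],[[0,0,0],[0,0,0],-1],[[0,0,0],[0,0,0],-1],[[0,0,0],[0,0,0],-1],[[0,0,0],[0,0,0],-1],[[0,0,0],[0,0,0],-1],[[0,0,0],[0,0,0],-1],[[0,0,0],[0,0,0],-1],[[0,0,0],[0,0,0],-1]], "newtons": 60}}

```text
time_s: 16.37
tool_pos: [458.9, -125.9, 20.4]
orientation: [0.97, 0.244, 0.002, 0.003]
force: [-0.4, -0.2, 6.1]
width: 0.42
gripper_force: 59.7
```

Emit:
{"op": "carry_out", "data": {"increments": [[[0,0,0],[0,0,-0.1],-1],[[0,0,0],[0,0,-0.25],-1],[[0,0,0],[0,0,-0.4],-1],[[0,0,0],[0,0,-0.4],-1],[[0,0,0],[0,0,-0.4],-1],[[0,0,0],[0,0,-0.4],-1]]}}

```text
time_s: 16.87
tool_pos: [456.2, -124.2, 117.6]
orientation: [0.97, 0.244, 0.0, 0.001]
force: [-0.3, 0.3, -4.9]
width: 0.414
gripper_force: 62.1
```

```bash
python3 - <<'E'
from h import *
plan((594.1,-320.4,118,28),(594.1,-320.4,60,28))
E
```

```text
t 16.87 at [ 456.2 -124.2  117.6] psi 28.2 w 35.2 F [-0.3  0.3 -4.9] q6 0.56
(594.1, -320.4, 118, 28) turn [0.001 0.    0.003] shift [0.114 0.952 0.   ] rows 5.8
(594.1, -320.4, 60, 28) turn [0.001 0.    0.003] shift [0.114 0.952 0.232] rows 5.9
```

Emit:
{"op": "carry_out", "data": {"increments": [[[0,0,0],[0.114,0.952,0],-1],[[0,0,0],[0.114,0.952,0],-1],[[0,0,0],[0.114,0.952,0],-1],[[0,0,0],[0.114,0.952,0],-1],[[0,0,0],[0.114,0.952,0],-1],[[0,0,0],[0.114,0.952,0],-1],[[0,0,0],[0.114,0.952,0.1],-1],[[0,0,0],[0.114,0.952,0.22],-1],[[0,0,0],[0.114,0.952,0.28],-1],[[0,0,0],[0.114,0.952,0.28],-1],[[0,0,0],[0.114,0.952,0.28],-1],[[0,0,0],[0.114,0.952,0.28],-1],[[0,0,0],[0.114,0.952,0.28],-1]]}}

```text
time_s: 17.95
tool_pos: [596.4, -322.0, 52.0]
orientation: [0.97, 0.244, 0.002, 0.003]
force: [-0.3, 0.3, -4.4]
width: 0.419
gripper_force: 62.3
```

```bash
python3 - <<'E'
from h import *
plan((594.1,-320.4,24.5,28))
E
```

```text
t 17.95 at [ 596.4 -322.    52. ] psi 28.3 w 35.6 F [-0.3  0.3 -4.4] q6 0.41
(594.1, -320.4, 24.5, 28) turn [ 0.005 -0.001  0.003] shift [-0.006 -0.011  0.11 ] rows 0.7
```

Emit:
{"op": "carry_out", "data": {"increments": [[[0,0,0],[-0.006,-0.008,0.06],-1],[[0,0,0],[-0.006,-0.008,0.09],-1],[[0,0,0],[-0.006,-0.008,0.104],-1],[[0,0,0],[-0.006,-0.008,0.108],-1],[[0,0,0],[-0.006,-0.008,0.108],-1],[[0,0,0],[-0.006,-0.008,0.108],-1]]}}

```text
time_s: 18.45
tool_pos: [593.3, -320.3, 24.5]
orientation: [0.97, 0.244, 0.001, 0.002]
force: [-5.3, 3.5, 7.4]
width: 0.415
gripper_force: 63.4
```

Contact with the floor. I'm releasing and going up.

Emit:
{"op": "carry_out", "data": {"increments": [[[0,0,0],[0,0,0],0.3],[[0,0,0],[0,0,0],0.3],[[0,0,0],[0,0,0],0.3],[[0,0,0],[0,0,0],0.3],[[0,0,0],[0,0,-0.08],0.3],[[0,0,0],[0,0,-0.2],0.3],[[0,0,0],[0,0,-0.38],0.3],[[0,0,0],[0,0,-0.4],0.3],[[0,0,0],[0,0,-0.4],0.3],[[0,0,0],[0,0,-0.4],0.3]]}}

```text
time_s: 19.28
tool_pos: [593.2, -320.3, 123.3]
orientation: [0.97, 0.244, 0.001, 0.002]
force: [-1.2, -0.1, -0.9]
width: 0.655
gripper_force: 0.0
```

```bash
python3 - <<'E'
from h import *
plan((605,-150,130,40),(611.5,4.8,130,50))
E
```

```text
t 19.28 at [ 593.2 -320.3  123.3] psi 28.2 w 55.6 F [-1.2 -0.1 -0.9] q6 0.4
(605, -150, 130, 40) turn [ 0.004 -0.001 -0.131] shift [ 0.364 -0.578 -0.029] rows 4.1
(611.5, 4.8, 130, 50) turn [ 0.004 -0.    -0.242] shift [ 0.68  -1.111 -0.032] rows 7.8
```

Emit:
{"op": "carry_out", "data": {"increments": [[[0,0,-0.24],[0.61,-0.99,-0.03],0.7],[[0,0,-0.24],[0.61,-0.99,-0.03],0.7],[[0,0,-0.24],[0.61,-0.99,-0.03],0.7],[[0,0,-0.24],[0.61,-0.99,-0.03],0.7],[[0,0,-0.24],[0.61,-0.99,-0.03],0.7],[[0,0,-0.24],[0.61,-0.99,-0.03],0.7],[[0,0,-0.24],[0.61,-0.99,-0.03],0.7],[[0,0,-0.24],[0.61,-0.99,-0.03],0.7],[[0,0,-0.24],[0.61,-0.99,-0.03],0.7],[[0,0,-0.24],[0.61,-0.99,-0.03],0.7]]}}

```text
time_s: 20.12
tool_pos: [609.0, -29.8, 127.6]
orientation: [0.907, 0.422, -0.001, 0.001]
force: [0.3, 0.2, 0.3]
width: 0.848
gripper_force: 0.0
```

```bash
python3 - <<'E'
from h import *
s=snapshot("wrist")
t=snapshot("scene");b=cv2.resize(t["image"][190:280,70:190],(400,300),interpolation=cv2.INTER_CUBIC)
cv2.imwrite("pics/c9.png",np.hstack([cv2.resize(s["image"],(400,300)),b])[:,:,::-1])
print(proj(s,[(611.5,4.8,45)])*400/512)
plan((611.5,4.8,60,50),(611.5,4.8,14,50))
E
```

```text
[[174.86940611 124.83539963]]
t 20.22 at [609.4 -31.  128.3] psi 49.8 w 72.1 F [ 0.  -0.5 -0.4] q6 0.46
(611.5, 4.8, 60, 50) turn [ 0.002  0.001 -0.003] shift [ 0.115 -0.087  0.273] rows 1.9
(611.5, 4.8, 14, 50) turn [ 0.002  0.001 -0.003] shift [ 0.115 -0.087  0.457] rows 2.9
```

View pics/c9.png

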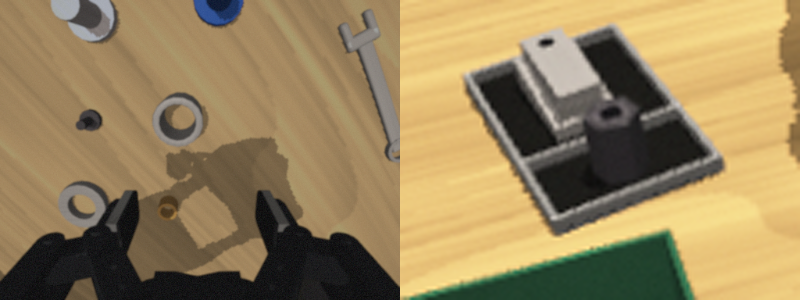

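The hex stands upright in the small bay (right image). The sleeve's top is at (177,120) against a predicted (175,125), so I'm shifting about 3 mm before descending.

Emit:
{"op": "carry_out", "data": {"increments": [[[0,0,0],[0.127,-0.083,0.05],0.7],[[0,0,0],[0.127,-0.083,0.15],0.7],[[0,0,0],[0.127,-0.083,0.28],0.7],[[0,0,0],[0.127,-0.083,0.38],0.7],[[0,0,0],[0.127,-0.083,0.44],0.7],[[0,0,0],[0.127,-0.083,0.455],0.7],[[0,0,0],[0.127,-0.083,0.455],0.7],[[0,0,0],[0.127,-0.083,0.455],0.7],[[0,0,0],[0.127,-0.083,0.455],0.7]]}}

```text
time_s: 20.97
tool_pos: [616.4, 6.7, 17.3]
orientation: [0.907, 0.421, 0.002, 0.003]
force: [-0.1, -0.5, 1.7]
width: 0.848
gripper_force: 0.0
```

Emit:
{"op": "carry_out", "data": {"increments": [[[0,0,0],[0,0,0],-1],[[0,0,0],[0,0,0],-1],[[0,0,0],[0,0,0],-1],[[0,0,0],[0,0,0],-1],[[0,0,0],[0,0,0],-1],[[0,0,0],[0,0,0],-1],[[0,0,0],[0,0,0],-1],[[0,0,0],[0,0,0],-1],[[0,0,0],[0,0,0],-1]], "newtons": 50}}

```text
time_s: 21.72
tool_pos: [616.1, 7.2, 17.3]
orientation: [0.907, 0.421, 0.002, 0.003]
force: [-1.4, -0.6, 5.1]
width: 0.551
gripper_force: 51.3
```

Emit:
{"op": "carry_out", "data": {"increments": [[[0,0,0],[0,0,-0.1],-1],[[0,0,0],[0,0,-0.25],-1],[[0,0,0],[0,0,-0.4],-1],[[0,0,0],[0,0,-0.44],-1],[[0,0,0],[0,0,-0.44],-1],[[0,0,0],[0,0,-0.44],-1]]}}

```text
time_s: 22.22
tool_pos: [614.0, 8.0, 124.6]
orientation: [0.907, 0.421, 0.0, 0.002]
force: [-0.1, 0.0, -3.7]
width: 0.552
gripper_force: 52.8
```

```bash
python3 - <<'E'
from h import *
plan((565,180,125,50),(515,357.8,125,50))
E
```

```text
t 22.22 at [614.    8.  124.6] psi 49.8 w 46.9 F [-0.1  0.  -3.7] q6 0.52
(565, 180, 125, 50) turn [ 0.002  0.001 -0.002] shift [ 0.399 -0.594 -0.004] rows 4.3
(515, 357.8, 125, 50) turn [ 0.002  0.001 -0.002] shift [ 0.814 -1.205 -0.006] rows 8.7
```

Emit:
{"op": "carry_out", "data": {"increments": [[[0,0,0],[0.4,-0.594,0],-1],[[0,0,0],[0.4,-0.594,0],-1],[[0,0,0],[0.4,-0.594,0],-1],[[0,0,0],[0.4,-0.594,0],-1],[[0,0,0],[0.4,-0.594,0],-1],[[0,0,0],[0.4,-0.594,0],-1],[[0,0,0],[0.4,-0.594,0],-1]]}}

```text
time_s: 22.8
tool_pos: [563.7, 180.2, 122.0]
orientation: [0.907, 0.422, -0.002, 0.001]
force: [0.2, -0.8, -2.8]
width: 0.55
gripper_force: 53.0
```

Emit:
{"op": "carry_out", "data": {"increments": [[[0,0,0],[0.41,-0.61,0],-1],[[0,0,0],[0.41,-0.61,0],-1],[[0,0,0],[0.41,-0.61,0],-1],[[0,0,0],[0.41,-0.61,0],-1],[[0,0,0],[0.41,-0.61,0],-1],[[0,0,0],[0.41,-0.61,0.1],-1],[[0,0,0],[0.41,-0.61,0.2],-1],[[0,0,0],[0.41,-0.61,0.2],-1],[[0,0,0],[0.41,-0.61,0.2],-1],[[0,0,0],[0.41,-0.61,0.2],-1]]}}

```text
time_s: 23.63
tool_pos: [516.3, 355.6, 74.7]
orientation: [0.907, 0.421, 0.001, 0.002]
force: [0.6, 0.2, -1.9]
width: 0.548
gripper_force: 53.2
```

```bash
python3 - <<'E'
from h import *
s=snapshot("wrist");save(s,"w10")
print(proj(s,[(515,357.8,30),(515,357.8,4)])*1.5)
plan((515,357.8,50,50),(515,357.8,21.5,50))
E
```

```text
[[371.98913859 322.38744375]
 [372.42594909 301.1308201 ]]
t 23.68 at [516.9 356.1  75.7] psi 49.8 w 47.0 F [-0.4  0.4 -1.9] q6 1.12
(515, 357.8, 50, 50) turn [ 0.003 -0.001 -0.003] shift [ 0.    -0.011  0.103] rows 0.6
(515, 357.8, 21.5, 50) turn [ 0.003 -0.001 -0.003] shift [ 0.    -0.011  0.217] rows 1.3
```

View pics/w10.png

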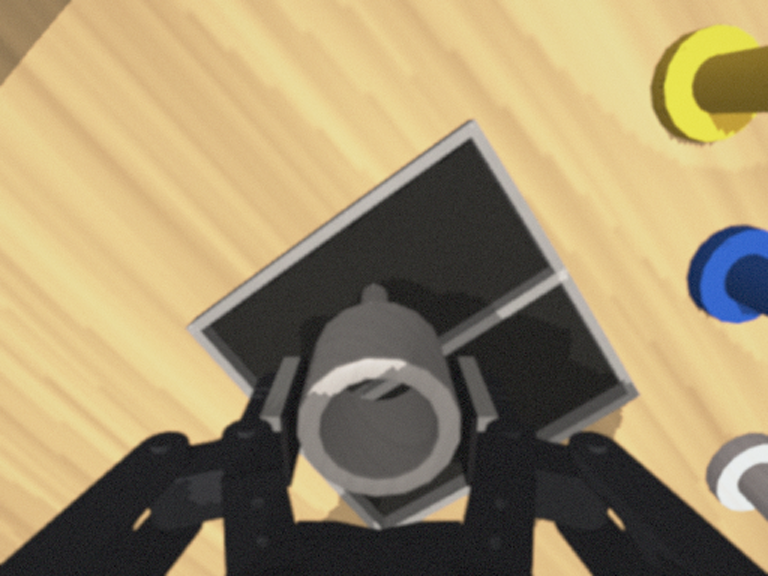

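The sleeve is held upright over the post. The post's far edge shows at (375,285), within 3 mm of the prediction and well inside the bore clearance. I'm lowering it.

Emit:
{"op": "carry_out", "data": {"increments": [[[0,0,0],[0.01,-0.006,0],-1],[[0,0,0],[0.01,-0.006,0.06],-1],[[0,0,0],[0.01,-0.006,0.12],-1],[[0,0,0],[0.01,-0.006,0.17],-1],[[0,0,0],[0.01,-0.006,0.2],-1],[[0,0,0],[0.01,-0.006,0.212],-1],[[0,0,0],[0.01,-0.006,0.212],-1],[[0,0,0],[0.01,-0.006,0.212],-1]]}}

```text
time_s: 24.35
tool_pos: [516.5, 359.6, 22.0]
orientation: [0.907, 0.421, 0.001, 0.002]
force: [-0.4, 0.9, -2.8]
width: 0.551
gripper_force: 53.2
```

Emit:
{"op": "carry_out", "data": {"increments": [[[0,0,0],[0,0,0.004],-1],[[0,0,0],[0,0,0.006],-1],[[0,0,0],[0,0,0.006],-1],[[0,0,0],[0,0,0],0.6],[[0,0,0],[0,0,0],0.6],[[0,0,0],[0,0,0],0.6],[[0,0,0],[0,0,0],0.6],[[0,0,0],[0,0,-0.08],0.6],[[0,0,0],[0,0,-0.2],0.6],[[0,0,0],[0,0,-0.36],0.6],[[0,0,0],[0,0,-0.44],0.6],[[0,0,0],[0,0,-0.44],0.6],[[0,0,0],[0,0,-0.44],0.6]]}}

```text
time_s: 25.43
tool_pos: [516.7, 360.1, 133.0]
orientation: [0.907, 0.421, 0.002, 0.002]
force: [-0.2, 0.4, -1.0]
width: 0.798
gripper_force: 0.0
```

```bash
python3 - <<'E'
from h import *
plan((611,133.5,130,50),(590,150,130,50))
E
```

```text
t 25.43 at [516.7 360.1 133. ] psi 49.8 w 67.8 F [-0.2  0.4 -1. ] q6 1.12
(611, 133.5, 130, 50) turn [ 0.003 -0.002 -0.002] shift [-0.45   0.873  0.015] rows 5.9
(590, 150, 130, 50) turn [ 0.003 -0.002 -0.002] shift [-0.453  0.766  0.015] rows 5.3
```

Emit:
{"op": "carry_out", "data": {"increments": [[[0,0,0],[-0.45,0.873,0.015],0.4],[[0,0,0],[-0.45,0.873,0.015],0.4],[[0,0,0],[-0.45,0.873,0.015],0.4],[[0,0,0],[-0.45,0.873,0.015],0.4],[[0,0,0],[-0.45,0.873,0.015],0.4],[[0,0,0],[-0.45,0.873,0.015],0.4],[[0,0,0],[-0.45,0.873,0.015],0.4],[[0,0,0],[-0.45,0.873,0.015],0.4],[[0,0,0],[-0.45,0.873,0.015],0.4],[[0,0,0],[-0.45,0.873,0.015],0.4]]}}

```text
time_s: 26.27
tool_pos: [608.6, 134.2, 127.1]
orientation: [0.907, 0.422, -0.0, 0.001]
force: [0.5, 0.8, 0.0]
width: 0.698
gripper_force: 0.0
```

```bash
python3 - <<'E'
from h import *
s=snapshot("wrist")
t=snapshot("top");p=proj(t,[(515,357.8,20)])[0].astype(int);b=cv2.resize(t["image"][p[1]-45:p[1]+45,p[0]-60:p[0]+60],(400,300),interpolation=cv2.INTER_CUBIC)
cv2.imwrite("pics/c11.png",np.hstack([cv2.resize(s["image"],(400,300)),b])[:,:,::-1])
print(proj(s,[(610.6,133.5,12),(610.6,133.5,60)])*400/512)
plan((611,133.5,26,50))
E
```

```text
[[198.51454886 142.53101345]
 [198.93201427 158.20638986]]
t 26.37 at [609.  134.4 127.8] psi 50.0 w 59.5 F [ 0.4 -0.5  0.3] q6 0.72
(611, 133.5, 26, 50) turn [ 0.002  0.001 -0.   ] shift [0.003 0.007 0.407] rows 2.4
```

View pics/c11.png

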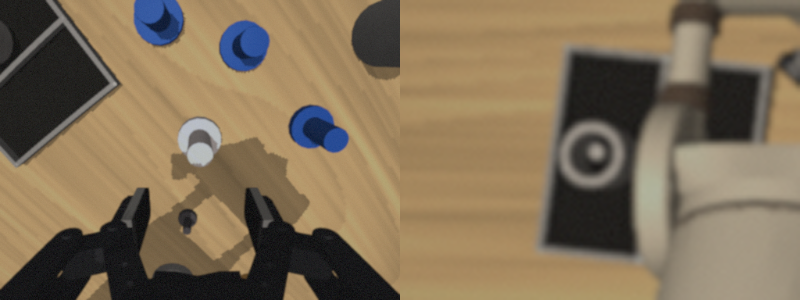

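The sleeve encircles the post (right image). The driver's stem top is at (200,153) against a predicted (199,158), so I'm shifting about 4 mm along tool x and grasping.

Emit:
{"op": "carry_out", "data": {"increments": [[[0,0,0],[0.016,0.009,0.05],0.4],[[0,0,0],[0.016,0.009,0.15],0.4],[[0,0,0],[0.016,0.009,0.27],0.4],[[0,0,0],[0.016,0.009,0.36],0.4],[[0,0,0],[0.016,0.009,0.4],0.4],[[0,0,0],[0.016,0.009,0.407],0.4],[[0,0,0],[0.016,0.009,0.407],0.4],[[0,0,0],[0.016,0.009,0.407],0.4]]}}

```text
time_s: 27.03
tool_pos: [615.7, 134.7, 28.5]
orientation: [0.907, 0.422, 0.002, 0.002]
force: [0.1, -0.7, 0.2]
width: 0.698
gripper_force: 0.0
```

Emit:
{"op": "carry_out", "data": {"increments": [[[0,0,0],[0,0,0],-1],[[0,0,0],[0,0,0],-1],[[0,0,0],[0,0,0],-1],[[0,0,0],[0,0,0],-1],[[0,0,0],[0,0,0],-1],[[0,0,0],[0,0,0],-1],[[0,0,0],[0,0,0],-1],[[0,0,0],[0,0,0],-1],[[0,0,0],[0,0,0],-1],[[0,0,0],[0,0,0],-1]], "newtons": 40}}

```text
time_s: 27.87
tool_pos: [615.3, 134.4, 28.0]
orientation: [0.907, 0.421, 0.001, 0.002]
force: [-1.2, 0.5, 5.5]
width: 0.258
gripper_force: 39.6
```

Emit:
{"op": "carry_out", "data": {"increments": [[[0,0,0],[0,0,-0.1],-1],[[0,0,0],[0,0,-0.25],-1],[[0,0,0],[0,0,-0.4],-1],[[0,0,0],[0,0,-0.42],-1],[[0,0,0],[0,0,-0.42],-1],[[0,0,0],[0,0,-0.42],-1]]}}

```text
time_s: 28.37
tool_pos: [613.6, 134.4, 130.8]
orientation: [0.907, 0.421, 0.0, 0.002]
force: [-0.3, -0.0, -2.6]
width: 0.258
gripper_force: 39.9
```

```bash
python3 - <<'E'
from h import *
plan((509,280.6,120,50),(509,280.6,70,50))
E
```

```text
t 28.37 at [613.6 134.4 130.8] psi 49.8 w 22.0 F [-0.3 -0.  -2.6] q6 0.73
(509, 280.6, 120, 50) turn [ 0.002  0.001 -0.002] shift [ 0.177 -0.697  0.041] rows 4.3
(509, 280.6, 70, 50) turn [ 0.002  0.001 -0.002] shift [ 0.177 -0.698  0.241] rows 4.6
```

Emit:
{"op": "carry_out", "data": {"increments": [[[0,0,0],[0.177,-0.698,0],-1],[[0,0,0],[0.177,-0.698,0],-1],[[0,0,0],[0.177,-0.698,0],-1],[[0,0,0],[0.177,-0.698,0],-1],[[0,0,0],[0.177,-0.698,0.05],-1],[[0,0,0],[0.177,-0.698,0.15],-1],[[0,0,0],[0.177,-0.698,0.24],-1],[[0,0,0],[0.177,-0.698,0.28],-1],[[0,0,0],[0.177,-0.698,0.28],-1],[[0,0,0],[0.177,-0.698,0.28],-1],[[0,0,0],[0.177,-0.698,0.28],-1]]}}

```text
time_s: 29.28
tool_pos: [510.4, 280.5, 61.7]
orientation: [0.907, 0.421, 0.001, 0.002]
force: [0.6, -0.0, -1.6]
width: 0.26
gripper_force: 40.2
```

```bash
python3 - <<'E'
from h import *
plan((509,280.6,32,50))
E
```

```text
t 29.28 at [510.4 280.5  61.7] psi 49.8 w 22.1 F [ 0.6 -0.  -1.6] q6 1.0
(509, 280.6, 32, 50) turn [ 0.003 -0.    -0.002] shift [-0.003 -0.005  0.119] rows 0.7
```

Emit:
{"op": "carry_out", "data": {"increments": [[[0,0,0],[-0.003,-0.004,0.05],-1],[[0,0,0],[-0.003,-0.004,0.085],-1],[[0,0,0],[-0.003,-0.004,0.105],-1],[[0,0,0],[-0.003,-0.004,0.114],-1],[[0,0,0],[-0.003,-0.004,0.114],-1],[[0,0,0],[-0.003,-0.004,0.114],-1]]}}

```text
time_s: 29.78
tool_pos: [508.4, 280.7, 32.3]
orientation: [0.907, 0.421, 0.001, 0.002]
force: [0.3, 0.9, -2.0]
width: 0.259
gripper_force: 40.3
```

Emit:
{"op": "carry_out", "data": {"increments": [[[0,0,0],[0,0,0.004],-1],[[0,0,0],[0,0,0.004],-1],[[0,0,0],[0,0,0.004],-1],[[0,0,0],[0,0,0.004],0.1],[[0,0,0],[0,0,0.004],0.1],[[0,0,0],[0,0,0.004],0.1],[[0,0,0],[0,0,0.004],0.1],[[0,0,0],[0,0,-0.08],0.1],[[0,0,0],[0,0,-0.2],0.1],[[0,0,0],[0,0,-0.36],0.1],[[0,0,0],[0,0,-0.5],0.1],[[0,0,0],[0,0,-0.5],0.1],[[0,0,0],[0,0,-0.5],0.1],[[0,0,0],[-0.5,0,-0.6],0.1],[[0,0,0],[-0.9,0,-0.6],0.1],[[0,0,0],[-0.9,0,-0.6],0.1],[[0,0,0],[-0.9,0,-0.6],0.1],[[0,0,0],[-0.9,0,-0.6],0.1],[[0,0,0],[-0.9,0,-0.6],0.1],[[0,0,0],[-0.9,0,-0.6],0.1]]}}

```text
time_s: 31.45
tool_pos: [360.1, 107.3, 180.8]
orientation: [0.908, 0.42, -0.001, 0.002]
force: [0.3, 0.3, 0.3]
width: 0.549
gripper_force: 0.0
```

```bash
python3 - <<'E'
from h import *
import pickle
t=snapshot("top");s=snapshot("scene")
pickle.dump((t,s),open("fin.pkl","wb"))
a=lambda i,c:cv2.resize(i[c[1]:c[3],c[0]:c[2]],(400,300),interpolation=cv2.INTER_CUBIC)
cv2.imwrite("pics/f.png",np.vstack([np.hstack([a(t["image"],(75,165,195,255)),a(t["image"],(340,165,460,255))]),np.hstack([a(s["image"],(290,120,410,210)),a(s["image"],(80,190,200,280))])])[:,:,::-1])
hsv=cv2.cvtColor(t["image"],cv2.COLOR_RGB2HSV);m=(hsv[...,1]<75).astype(np.uint8)
cs,_=cv2.findContours(m,cv2.RETR_EXTERNAL,cv2.CHAIN_APPROX_NONE)
for c in cs:
    if cv2.pointPolygonTest(c,(257,242),True)>-4 and cv2.contourArea(c)<2000: print("collar",cv2.minAreaRect(ground(t,c.reshape(-1,2),14)[:,:2].astype(np.float32)))
plan()
E
```

```text
collar ((447.6227722167969, -1.8054790496826172), (56.98777389526367, 57.37760925292969), 1.541722297668457)
t 31.55 at [362.3 109.  181.5] psi 49.8 w 46.5 F [0.6 0.2 0. ] q6 0.67
```

View pics/f.png

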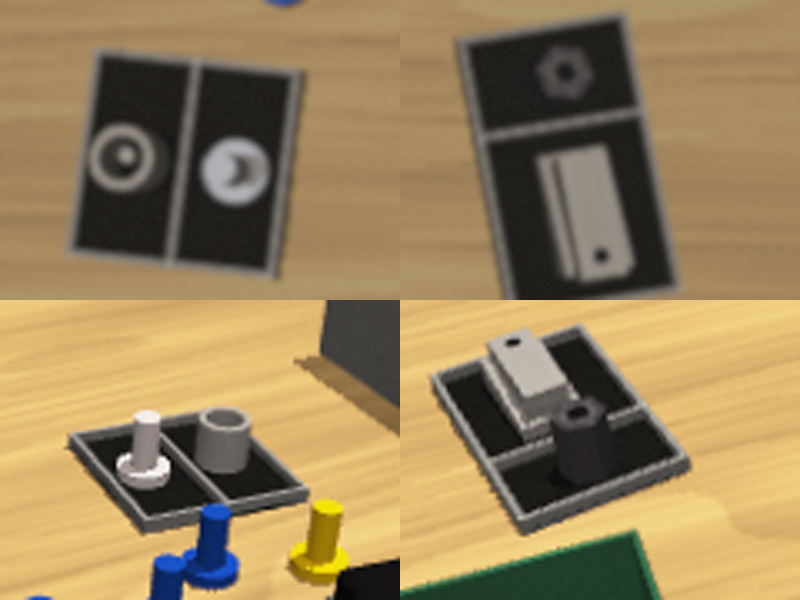

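The driver and the sleeve stand in their bays, the hex is upright, the wedge pair looks level, and the collar hasn't moved. One numeric check of the stack before handing in.

```bash
python3 - <<'E'
from h import *
import pickle
t,s=pickle.load(open("fin.pkl","rb"))
g=cv2.cvtColor(t["image"],cv2.COLOR_RGB2GRAY);m=(g>105).astype(np.uint8)
print(np.round(ground(t,[(399.4,228.6)],40),1))
u,v=399,228
n,l,st,ce=cv2.connectedComponentsWithStats(m[205:255,375:415].copy(),connectivity=4)
for i in range(1,n):
    if st[i,4]>60:
        yx=np.argwhere(l==i)[:,::-1]+[375,205];q=ground(t,yx,40)[:,:2].astype(np.float32);print(st[i],cv2.minAreaRect(q))
E
```

```text
[[ 490.4 -349.1   40. ]]
[  7   4  28  40 680] ((489.8241271972656, -339.4576416015625), (93.3471450805664, 49.051239013671875), 13.312699317932129)
```

```bash
python3 - <<'E'
from h import *
import pickle
t,s=pickle.load(open("fin.pkl","rb"))
g=cv2.cvtColor(t["image"],cv2.COLOR_RGB2GRAY)
n=np.array([-.193,.981])
for r in (222,226,230,234):
    print(r,g[r,382:412].tolist())
    p=g[r,380:414].astype(float);x=np.arange(380,414)
    i=np.where(p>75)[0];a,b=i[i<20][0],[k for k in range(18,33) if p[k]>75 and p[k+1]<=75][0]
    L=x[a]-(p[a]-75)/(p[a]-p[a-1]);Rr=x[b]+(p[b]-75)/(p[b]-p[b+1])
    W=ground(t,[(L,r)],22)[0,:2]@n-25;N=ground(t,[(Rr,r)],40)[0,:2]@n+17
    print("L",round(L,1),"R",round(Rr,1),"wide n",round(W,1),"narrow n",round(N,1))
E
```

```text
222 [56, 91, 119, 133, 124, 98, 84, 110, 135, 145, 145, 144, 142, 143, 142, 143, 144, 142, 144, 144, 142, 133, 106, 67, 35, 30, 30, 30, 29, 32]
L 382.5 R 404.8 wide n -429.6 narrow n -436.2
226 [38, 58, 90, 120, 132, 121, 94, 89, 119, 140, 144, 144, 142, 143, 142, 142, 143, 143, 143, 143, 144, 144, 132, 106, 67, 38, 28, 31, 32, 32]
L 383.5 R 405.8 wide n -430.0 narrow n -436.7
230 [31, 41, 63, 94, 122, 132, 121, 97, 97, 126, 142, 145, 145, 142, 142, 142, 142, 143, 142, 143, 143, 144, 143, 133, 105, 67, 36, 32, 29, 30]
L 384.4 R 406.8 wide n -430.2 narrow n -437.1
234 [30, 33, 44, 65, 95, 123, 131, 120, 97, 102, 130, 143, 145, 143, 142, 142, 142, 142, 142, 143, 143, 143, 143, 141, 131, 106, 66, 36, 31, 28]
L 385.3 R 407.8 wide n -430.5 narrow n -437.5
```

The rightmost edge is the wide wedge's own: the 22.3 px span is about 52 mm, close to its 50 mm width. Taking the narrow wedge's left edge instead puts the two centres about 2 mm apart sideways, well inside the 12 mm limit. I'm handing in.

```bash
python3 -c "
from plant import bot
print(bot.sign_off())"
```

```text
the job is handed in; nothing more can be done
None
```

I placed both kits and handed the job in at about 31.6 s of the 128 s limit; in the last pictures all five parts were in their bays and the collar had not moved, but the sign-off gave no verdict.

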